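# Sort fresh cement specimens into first-in-first-out lane trays

## Task

Sort the three fresh cement specimens standing on the bench into the three white lane trays, each into the tray that already holds one of its own kind (slim cylinder, stout cylinder, square prism). The trays are emptied from the end nearest the robot, oldest first: where the older specimen stands in the far half, first bring it forward to the middle of the near half, and only then stand the fresh one in the middle of the far half behind it. In the end each tray holds its older specimen in front and its fresh one behind, all upright and let go; topple none on the way.

Things in the scene. Friction and masses are not known exactly. Their poses are not given: they have to be found in the camera images.
- slim_lane: fixed white lane tray with the older slim cylinder in it; 162 x 72 mm, inside 152 x 62 mm, on feet; floor 14 mm and rim 24 mm above the bench. Origin: middle of the tray, at bench level; x along it, away from the robot (turned up to 0.2 rad). A dark line at x = 0 parts the near half (middle at x = -38 mm; metal card holder on this end) from the far half (middle at x = +38 mm).
- stout_lane: fixed white lane tray with the older stout cylinder in it; 162 x 72 mm, inside 152 x 62 mm, on feet; floor 14 mm and rim 24 mm above the bench. Origin: middle of the tray, at bench level; x along it, away from the robot (turned up to 0.2 rad). A dark line at x = 0 parts the near half (middle at x = -38 mm; metal card holder on this end) from the far half (middle at x = +38 mm).
- prism_lane: fixed white lane tray with the older square prism in it; 162 x 72 mm, inside 152 x 62 mm, on feet; floor 14 mm and rim 24 mm above the bench. Origin: middle of the tray, at bench level; x along it, away from the robot (turned up to 0.2 rad). A dark line at x = 0 parts the near half (middle at x = -38 mm; metal card holder on this end) from the far half (middle at x = +38 mm).
- slim_old: older specimen: slim cylinder of grey hardened cement, 28 mm diameter, 64 mm high, about 90 g; at the start it stands upright already in the near half of its tray. Origin: centre of its underside, z up.
- slim_new: fresh specimen, same as the older of its kind: slim cylinder of grey hardened cement, 28 mm diameter, 64 mm high, about 90 g; at the start it stands upright on the work surface between the robot and the trays. Origin: centre of its underside, z up.
- stout_old: older specimen: stout cylinder of grey hardened cement, 46 mm diameter, 62 mm high, about 220 g; at the start it stands upright in the far half of its tray. Origin: centre of its underside, z up.
- stout_new: fresh specimen, same as the older of its kind: stout cylinder of grey hardened cement, 46 mm diameter, 62 mm high, about 220 g; at the start it stands upright on the work surface between the robot and the trays. Origin: centre of its underside, z up.
- prism_old: older specimen: upright square prism of grey hardened cement, 40 x 40 mm and 62 mm high, its x and y axes square to its side faces, about 200 g; at the start it stands upright in the far half of its tray. Origin: centre of its underside, z up.
- prism_new: fresh specimen, same as the older of its kind: upright square prism of grey hardened cement, 40 x 40 mm and 62 mm high, its x and y axes square to its side faces, about 200 g; at the start it stands upright on the work surface between the robot and the trays. Origin: centre of its underside, z up.

How it is judged:
By the outcome, as a careful person would: the job done as asked, in the order asked, and still so for the second after the job is handed in, with the robot touching nothing.
It also fails if it takes over 109 s, if anything falls off the work surface, if the arm or the gripper's body presses on something with over 40 N, if the wrist force passes 120 N, or if a joint passes its speed limit or range.

## Robot

A 6-joint arm with a two-finger parallel gripper is mounted at the origin on a cart in front of the work surface, level with it; the furniture and walls round the work are solid. World frame = base frame: x ahead of the robot, y to its left, z up, the work surface at z = 0. Lengths are in m, angles in rad, forces in N, time in s.
With the tool pointing down it reaches from about 0.3 to 0.775 m from the base axis. Payload 14.6 kg.
Tool frame: the origin (TCP) lies midway between the tips of the shut fingers; the grasp point (between the pads) lies 19 mm behind it (grasp_offset is the distance from the TCP to the grasp point, in m); z points along the fingers, y is the line along which they close (so a half turn about z gives the same grasp; the last joint's range is limited). The gripper opens to 94 mm and grips with 3 to 60 N. Pads are 16 mm wide; open, the fingers measure 119 mm over their backs; the gripper's body (75 mm by 177 mm) begins 78 mm behind the grasp point.
Start: joints at [1.234, 0.3, 1.521, -0, 1.321, -0.067], TCP at [0.147, 0.53, 0.181] pointing down, gripper open.
Joint ranges: [-3.03, 3.03], [-0.79, 2.21], [0.23, 2.52], [-1.04, 4.18], [0, 3.07], [-2.55, 2.55]. Speed limits (rad/s): [2.22, 2.22, 2.57, 3.14, 3.14, 3.14].

## Interface

Orientations are given as [roll, pitch, yaw] about the fixed x, y, z axes, in that order (R = Rz(yaw) Ry(pitch) Rx(roll)).
In Python, from station import * gives the robot as it stands. The module is installed in compiled form; this text tells all that it offers.
- The arm moves only by the tool send_rows, never from a script. Its argument "rows" is a list of rows, each an object of numbers: "dx", "dy", "dz": the shift along the tool's x, y, z in mm; "roll": the turn about the tool's z in degrees; "jaw": the closure, from -1 (fully open) to 1 (shut). In form: [{"dx": .., "dy": .., "dz": .., "roll": .., "jaw": ..}, ...]. A call has 1 to 12 rows; each row shifts and turns the commanded pose from where the row before left it, along the tool's axes as they then stand; what a row does not reach is not made up. A row lasts 1/12 s, in which the tool goes at most 41.7 mm and 7.16 degrees, less where a joint would pass 70% of its speed; a pose out of reach is approached as far as the arm can. A call is refused whole if a number of a shift passes 41.7 or a number of a turn 7.16, either way. A call with a gripper value outside its range is refused whole. The fingers move at their own pace and stop on an object; "force" is the grip in N (left out, the last holds). Time passes only in rows, so rows that do not move let the fingers close. It gives the time, the measured TCP pose, the force, the opening and the grip force at its end, in the units of the state.
- get_obs(): the state, without advancing time (a new reading comes with each control period).
- camera(name): name is "scene" or "top"; returns a dict with "frame" (480x640x3 uint8, red, green, blue), "z_map" (480x640 float32, m along the optical axis (not along the pixel's ray), 0 where there is no reading), "camera_matrix" (3x3 intrinsics, pixels), "D" ([k1, k2, p1, p2, k3] as OpenCV has them; the pictures are not rectified), "rvec" (rotation vector, rad) and "tvec" (3), from world to camera coordinates, as OpenCV has them. Camera axes: x right, y down, z forward; pixel columns grow to the right and rows downward; lengths in m; the calibration is good to about 2 mm. A picture is of the moment at which its call begins.
- hand_in(): hands the job in; it is judged then, once.
The state is a dict: "time_s": time; "qpos": joint angles; "joint_vel": joint speeds; "tau": joint torques, N m; "ee_pos": TCP position; "eef_rot": TCP orientation; "force": force on the tool from outside, world axes, zero at the start; "moment": the same for the moment, N m; "grip_width": finger opening in m; "grip_force": force on a finger pad.
Only numpy, scipy, OpenCV 4.12 (cv2) and the standard library are available. Lean on these libraries where they do the work, as an engineer would, in place of code of your own. Each camera call takes 0.05 s, during which the arm holds its last target. There are 200 camera calls.

## Working session

There is one attempt and no reset: what is moved stays moved. The work goes in short steps, Python scripts to look and compute and a tool call to move; the robot and the scene stay as the last step left them, time stands still between calls to the robot, and variables do not carry over. Pictures are saved under pics/ and viewed, at most 14 in all, crops included, and the job is handed in when it is done.

Besides the shell and the picture viewer there is one more tool, called after "Request:" by a JSON object that holds its "op" and its "data", one argument or row to a line. send_rows: Moves the arm, as the interface text tells. Its arguments: {"type":"object","properties":{"rows":{"type":"array"},"force":{"type":"number"}},"required":["rows"]}

```bash
mkdir -p pics; cat > h.py <<'E'
import numpy as np, cv2
from station import *
def pts(c):
    K=np.array(c["camera_matrix"],float);D=np.array(c["D"],float)
    v,u=np.mgrid[0:480,0:640]
    n=cv2.undistortPoints(np.stack([u.ravel(),v.ravel()],1).astype(np.float64).reshape(-1,1,2),K,D).reshape(480,640,2)
    z=c["z_map"].astype(float)
    P=np.dstack([n[...,0]*z,n[...,1]*z,z])
    R,_=cv2.Rodrigues(np.array(c["rvec"],float))
    W=(P-np.array(c["tvec"],float).ravel())@R
    W[z==0]=np.nan
    return W
E
python3 - <<'E'
from h import *
print(get_obs())
for n in("top","scene"):
    c=camera(n); cv2.imwrite(f"pics/{n}0.png",c["frame"][...,::-1]); np.savez(f"{n}0.npz",**c)
    W=pts(c)
    R,_=cv2.Rodrigues(np.array(c["rvec"],float)); print(n,-R.T@np.array(c["tvec"],float).ravel())
    m=((W[...,2]>0.055)&(W[...,2]<0.09)).astype(np.uint8)
    k,l,s,ce=cv2.connectedComponentsWithStats(m)
    for i in range(1,k):
        if s[i,4]>60:
            p=W[l==i]; print(s[i],np.nanmedian(p,0).round(4),np.nanmin(p,0).round(3),np.nanmax(p,0).round(3))
E
```

```text
{'time_s': 0.0, 'qpos': array([ 1.23441826e+00,  3.00487286e-01,  1.52155450e+00,  6.04129956e-07,
        1.32070678e+00, -6.66026701e-02]), 'joint_vel': array([-2.01520774e-04, -5.51622272e-05, -6.94813474e-04,  3.98854152e-04,
       -2.27241025e-04, -1.93947119e-03]), 'tau': array([ 1.47362234e-04, -5.31819606e+01, -3.52742851e+01,  7.08467513e-02,
        2.43756291e-02, -1.14891336e-04]), 'ee_pos': array([0.14649376, 0.52983826, 0.17998872]), 'eef_rot': array([-3.14043934e+00, -7.75136604e-05,  2.87181706e+00]), 'force': array([-0.20415401,  0.98670698,  0.67785831]), 'moment': array([-0.04615536,  0.03375331, -0.02980349]), 'grip_force': 0.0, 'grip_width': 0.09403777237481366}
top [0.29468731 0.136007   1.07399644]
[279  41  11  17 126] [0.9252 0.1239 0.0613] [0.917 0.116 0.055] [0.949 0.134 0.09 ]
[262  42  11  17 124] [0.9242 0.1575 0.0611] [0.918 0.147 0.055] [0.95  0.165 0.083]
[220  44  10  95 155] [0.8464 0.2374 0.0734] [0.754 0.235 0.055] [0.942 0.241 0.09 ]
[ 321   72   94   47 4043] [ 0.8281 -0.019   0.0597] [ 0.778 -0.106  0.055] [0.881 0.068 0.066]
[140 140  91  27 
[... 1546 characters left out ...]
76] [0.4259 0.283  0.0623] [0.413 0.272 0.055] [0.442 0.3   0.066]
[301 202  16  20 273] [0.5388 0.1584 0.0751] [0.529 0.149 0.055] [0.557 0.179 0.081]
[389 223  34  31 693] [0.6207 0.0065 0.0746] [ 0.604 -0.01   0.055] [0.65  0.034 0.079]
[270 246  29  23 519] [0.4488 0.1067 0.0614] [0.428 0.086 0.055] [0.472 0.132 0.065]
[331 314  39  34 756] [ 0.439  -0.0638  0.0616] [ 0.418 -0.084  0.055] [ 0.464 -0.038  0.066]
[460 394  34  39 521] [ 0.4709 -0.252   0.0736] [ 0.468 -0.275  0.055] [ 0.476 -0.23   0.09 ]
[491 433  53  47 835] [ 0.4646 -0.3117  0.0742] [ 0.46  -0.344  0.055] [ 0.47  -0.282  0.09 ]
[425 470  11   8  69] [ 0.3784 -0.2637  0.0706] [ 0.375 -0.271  0.056] [ 0.384 -0.256  0.09 ]
```

View pics/top0.png

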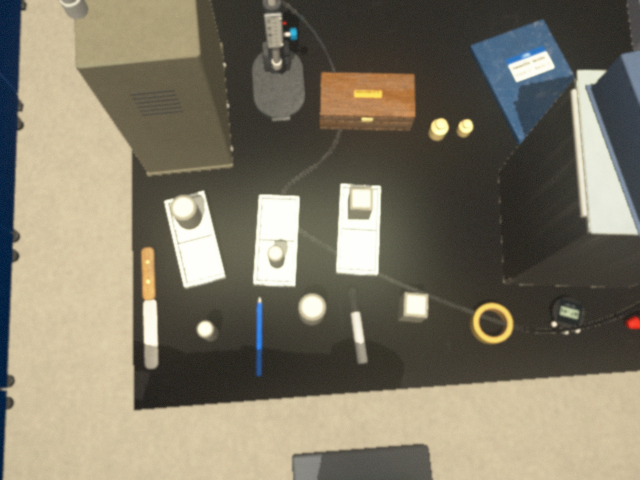

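View pics/scene0.png

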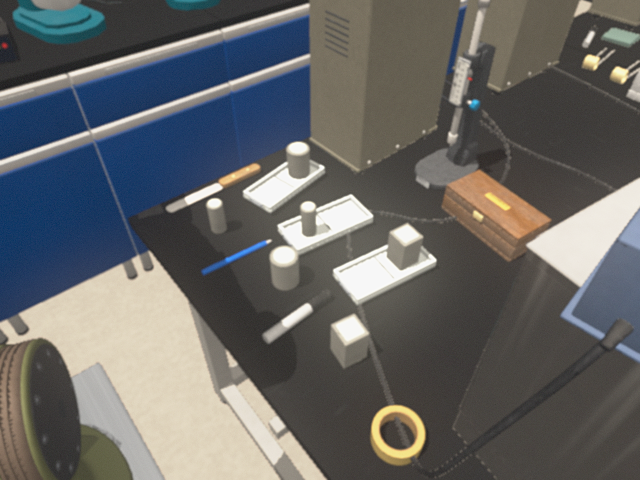

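Top view: stout tray on the left (195,238), slim in the middle (277,240), prism on the right (358,228). The fresh ones are slim (206,330), stout (312,308) and prism (414,306). A tall cabinet ends just beyond the stout tray. The scene view agrees. Next I'll take precise measurements.

```bash
cat >> h.py <<'E'
def ray(c,uv,z):
    K=np.array(c["camera_matrix"],float);D=np.array(c["D"],float)
    n=cv2.undistortPoints(np.array(uv,float).reshape(-1,1,2),K,D).reshape(-1,2)
    R,_=cv2.Rodrigues(np.array(c["rvec"],float));t=np.array(c["tvec"],float).ravel()
    o=-R.T@t; d=np.c_[n,np.ones(len(n))]@R
    return (o+d*((z-o[2])/d[:,2])[:,None])[:,:2]
def top_fit(c,W,xy,zt,rad=.045):
    m=((abs(W[...,2]-zt)<.0045)&(np.hypot(W[...,0]-xy[0],W[...,1]-xy[1])<rad)).astype(np.uint8)
    m=cv2.morphologyEx(m,cv2.MORPH_CLOSE,np.ones((3,3)))
    cs,_=cv2.findContours(m,0,2)
    if not cs: return None
    q=max(cs,key=cv2.contourArea).reshape(-1,2)
    ctr=np.array(np.argwhere(m)[:,::-1],float)
    P=ray(c,ctr,zt); r=cv2.minAreaRect((ray(c,q,zt)*1000).astype(np.float32))
    return P.mean(0).round(4),np.round(r[0],1),np.round(r[1],1),round(r[2],1),np.nanmedian(W[m>0][:,2]).round(4)
def tray_fit(c,W,xy):
    f=c["frame"].astype(int)
    w=(f.min(2)>150)&(W[...,2]<.032)&(np.hypot(W[...,0]-xy[0],W[...,1]-xy[1])<.105)&(W[...,2]>.006)
    w=cv2.morphologyEx(w.astype(np.uint8),cv2.MORPH_OPEN,np.ones((2,2)))
    k,l,s,_=cv2.connectedComponentsWithStats(w)
    q=np.argwhere(w)[:,::-1]
    P=ray(c,q,.024)
    r=cv2.minAreaRect((P*1000).astype(np.float32))
    return np.round(r[0],1),np.round(r[1],1),round(r[2],2),len(q)
new={"slim":((.427,.288),.064),"stout":((.45,.11),.062),"prism":((.44,-.06),.062)}
old={"slim":((.54,.164),.078),"stout":((.63,.313),.076),"prism":((.623,.012),.076)}
tray={"slim":(.565,.166),"stout":(.571,.296),"prism":(.575,.013)}
E
python3 - <<'E'
from h import *
for n in("top","scene"):
    c=dict(np.load(f"{n}0.npz")); W=pts(c)
    for k in new:
        print(n,k); print(" new",*(top_fit(c,W,*new[k]) or ())); print(" old",*(top_fit(c,W,*old[k]) or ()))
        print(" tray",*tray_fit(c,W,tray[k]))
c=dict(np.load("top0.npz"))
cv2.imwrite("pics/crop0.png",cv2.resize(c["frame"][170:340,150:440,::-1],None,fx=2.7,fy=2.7))
E
```

```text
top slim
 new [0.4276 0.2886] [428.1 288.6] [26.1 26.3] 87.8 0.0644
 old [0.5425 0.1659] [542.4 165.7] [27.  26.7] 60.5 0.0783
 tray [567.6 197.8] [142.1 195.7] 82.4 3495
top stout
 new [0.4506 0.1115] [450.5 111.2] [43.1 45. ] 85.7 0.0625
 old [0.6335 0.3161] [633.7 316.5] [44.  44.9] 88.1 0.0768
 tray [574.5 287.2] [203.5 156.3] 52.67 3070
top prism
 new [ 0.4406 -0.0592] [440.9 -58.9] [39.7 41.2] 82.9 0.0623
 old [0.6265 0.0139] [626.8  14.6] [39.2 41.5] 84.1 0.0768
 tray [586.7  15.8] [ 72.4 165.3] 82.17 2869
scene slim
 new [0.4262 0.2836] [426.1 283.7] [27.2 27.8] 58.9 0.0628
 old [0.5412 0.161 ] [540.8 160. ] [28.2 25.9] 51.3 0.077
 tray [581.1 187.1] [150.9 167.6] 82.86 2613
scene stout
 new [0.4491 0.1071] [449.2 106.9] [45.3 45. ] 51.2 0.0615
 old [0.6323 0.3104] [632.1 309.9] [46.9 43.4] 51.9 0.0749
 tray [569.8 271.7] [187.3 154.8] 53.69 1782
scene prism
 new [ 0.4395 -0.0632] [439.6 -62.9] [41.8 40.7] 80.6 0.0617
 old [0.6251 0.0098] [625.    9.7] [42.6 42.3] 82.4 0.0755
 tray [585.4   9.4] [ 79.5 167.5] 81.98 2697
```

View pics/crop0.png

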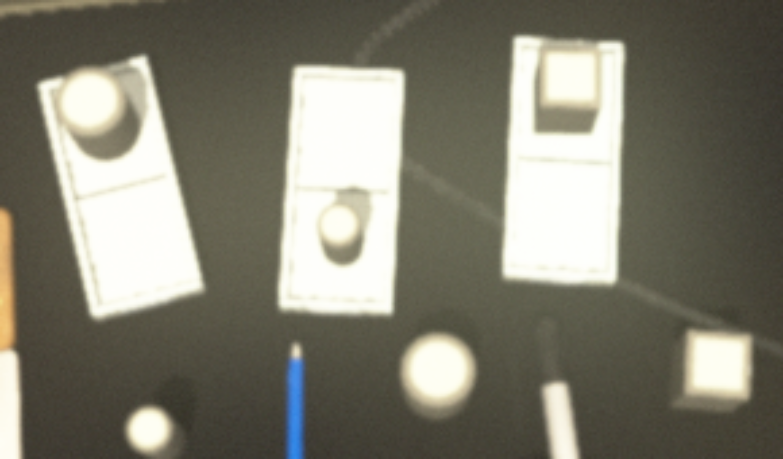

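The crop shows three clean trays: corners stout (40,85)-(203,290), slim (295,68)-(392,313) and prism (513,37)-(616,283). The dark mid lines are visible. The tray fit was picking up neighbouring trays, so I'll take connected components instead.

```bash
cat >> h.py <<'E'
def tray_fit(c,W,xy):
    f=c["frame"].astype(int)
    w=(f.min(2)>140)&(np.hypot(W[...,0]-xy[0],W[...,1]-xy[1])<.13)&(W[...,2]>.006)&(W[...,2]<.034)
    k,l,s,_=cv2.connectedComponentsWithStats(w.astype(np.uint8))
    P=ray(c,np.argwhere(np.ones((480,640)))[:,::-1],.024).reshape(480,640,2)
    keep=np.zeros_like(w)
    for i in range(1,k):
        if s[i,4]>15 and np.hypot(*(np.median(P[l==i],0)-xy))<.075: keep|=l==i
    r=cv2.minAreaRect((P[keep]*1000).astype(np.float32))
    return np.round(r[0],1),np.round(r[1],1),round(r[2],2),int(keep.sum())
E
python3 - <<'E'
from h import *
for n in("top","scene"):
    c=dict(np.load(f"{n}0.npz")); W=pts(c)
    for k in new: print(n,k,*tray_fit(c,W,tray[k]))
E
```

```text
top slim [579.8 163. ] [ 73.2 165.8] 82.98 3383
top stout [592.5 308.1] [165.7  74.1] 11.07 2939
top prism [588.8  17.4] [ 73.3 165.5] 82.56 2898
scene slim [577.  155.6] [ 82.7 167.9] 82.92 2504
scene stout [589.2 298.8] [170.9  82.1] 11.12 1792
scene prism [585.7  11.6] [ 80.6 168.1] 82.01 2768
```

Request:
{"op": "send_rows", "data": {
  "rows": [
    {"dx":0,"dy":0,"dz":0,"roll":-6.64,"jaw":-1},
    {"dx":0,"dy":0,"dz":0,"roll":-6.64,"jaw":-1},
    {"dx":0,"dy":0,"dz":0,"roll":-6.64,"jaw":-1},
    {"dx":0,"dy":0,"dz":0,"roll":-6.64,"jaw":-1},
    {"dx":-29,"dy":-20.4,"dz":0,"roll":0,"jaw":-1},
    {"dx":-29,"dy":-20.4,"dz":0,"roll":0,"jaw":-1},
    {"dx":-29,"dy":-20.4,"dz":0,"roll":0,"jaw":-1},
    {"dx":-29,"dy":-20.4,"dz":0,"roll":0,"jaw":-1},
    {"dx":-29,"dy":-20.4,"dz":0,"roll":0,"jaw":-1},
    {"dx":-29,"dy":-20.4,"dz":0,"roll":0,"jaw":-1},
    {"dx":-29,"dy":-20.4,"dz":0,"roll":0,"jaw":-1},
    {"dx":-29,"dy":-20.4,"dz":0,"roll":0,"jaw":-1}
  ],
  "force": 30
}}

```text
time_s: 1.1
ee_pos: [0.4071, 0.4135, 0.1803]
eef_rot: [-3.141, -0.0, -2.948]
force: [-0.6, 0.3, 0.1]
grip_width: 0.0939
grip_force: 0.0
```

Request:
{"op": "send_rows", "data": {
  "rows": [
    {"dx":-29,"dy":-20.4,"dz":0,"roll":0,"jaw":-1},
    {"dx":-29,"dy":-20.4,"dz":0,"roll":0,"jaw":-1},
    {"dx":-29,"dy":-20.4,"dz":0,"roll":0,"jaw":-1},
    {"dx":-29,"dy":-20.4,"dz":0,"roll":0,"jaw":-1},
    {"dx":-29,"dy":-20.4,"dz":0,"roll":0,"jaw":-1},
    {"dx":-29,"dy":-20.4,"dz":0,"roll":0,"jaw":-1},
    {"dx":0,"dy":0,"dz":0,"roll":0,"jaw":-1},
    {"dx":0,"dy":0,"dz":0,"roll":0,"jaw":-1},
    {"dx":0,"dy":0,"dz":0,"roll":0,"jaw":-1}
  ]
}}

```text
time_s: 1.85
ee_pos: [0.5995, 0.3282, 0.18]
eef_rot: [-3.142, -0.001, -2.948]
force: [0.7, 0.0, -0.2]
grip_width: 0.0943
grip_force: 0.0
```

```bash
cat >> h.py <<'E'
def go(x,y,z,yaw):
    o=get_obs();p=np.array(o["ee_pos"])*1000;r=np.degrees(o["eef_rot"])
    a=np.radians(yaw);d=np.array([x,y,z])-p
    print("t",round(o["time_s"],2),"p",p.round(1),"rpy",r.round(2),"w",round(o["grip_width"]*1000,1),"gf",round(float(o["grip_force"]),1),"F",np.round(o["force"],1))
    print("roll first",round(-((yaw-r[2]+180)%360-180),2),"then dx dy dz",np.round([d[0]*np.cos(a)+d[1]*np.sin(a),d[0]*np.sin(a)-d[1]*np.cos(a),-d[2]],1))
E
python3 -c "
from h import *
go(633,313.3,30,191.1)"
```

```text
t 1.85 p [599.5 328.2 180. ] rpy [-1.800e+02 -6.000e-02 -1.689e+02] w 94.3 gf 0.0 F [ 0.7  0.  -0.2]
roll first 0.0 then dx dy dz [-30. -21. 150.]
```

Request:
{"op": "send_rows", "data": {
  "rows": [
    {"dx":-30,"dy":-21,"dz":0,"roll":0,"jaw":-1},
    {"dx":0,"dy":0,"dz":30,"roll":0,"jaw":-1},
    {"dx":0,"dy":0,"dz":35,"roll":0,"jaw":-1},
    {"dx":0,"dy":0,"dz":35,"roll":0,"jaw":-1},
    {"dx":0,"dy":0,"dz":30,"roll":0,"jaw":-1},
    {"dx":0,"dy":0,"dz":20,"roll":0,"jaw":-1},
    {"dx":0,"dy":0,"dz":0,"roll":0,"jaw":-1},
    {"dx":0,"dy":0,"dz":0,"roll":0,"jaw":-0.3},
    {"dx":0,"dy":0,"dz":0,"roll":0,"jaw":-0.1},
    {"dx":0,"dy":0,"dz":0,"roll":0,"jaw":0},
    {"dx":0,"dy":0,"dz":0,"roll":0,"jaw":0.1},
    {"dx":0,"dy":0,"dz":0,"roll":0,"jaw":0.2}
  ]
}}

```text
time_s: 2.85
ee_pos: [0.6338, 0.3134, 0.0318]
eef_rot: [3.141, 0.002, -2.948]
force: [-0.1, 0.1, 0.1]
grip_width: 0.064
grip_force: 0.0
```

Request:
{"op": "send_rows", "data": {
  "rows": [
    {"dx":0,"dy":0,"dz":0,"roll":0,"jaw":0.4},
    {"dx":0,"dy":0,"dz":0,"roll":0,"jaw":1},
    {"dx":0,"dy":0,"dz":0,"roll":0,"jaw":1},
    {"dx":0,"dy":0,"dz":0,"roll":0,"jaw":1}
  ]
}}

```text
time_s: 3.18
ee_pos: [0.6336, 0.3135, 0.031]
eef_rot: [3.141, 0.001, -2.948]
force: [0.3, 2.0, 2.8]
grip_width: 0.0452
grip_force: 30.0
```

```bash
python3 -c "
from h import *
go(553.7,298.2,30,191.1)"
```

```text
t 3.18 p [633.6 313.5  31. ] rpy [ 1.7997e+02  4.0000e-02 -1.6889e+02] w 45.2 gf 30.0 F [0.3 2.  2.8]
roll first 0.01 then dx dy dz [81.4  0.4  1. ]
```

Request:
{"op": "send_rows", "data": {
  "rows": [
    {"dx":0,"dy":0,"dz":-8,"roll":0,"jaw":1},
    {"dx":0,"dy":0,"dz":-8,"roll":0,"jaw":1},
    {"dx":12,"dy":0,"dz":0,"roll":0,"jaw":1},
    {"dx":20,"dy":0,"dz":0,"roll":0,"jaw":1},
    {"dx":20,"dy":0,"dz":0,"roll":0,"jaw":1},
    {"dx":18,"dy":0.4,"dz":0,"roll":0,"jaw":1},
    {"dx":11.4,"dy":0,"dz":0,"roll":0,"jaw":1},
    {"dx":0,"dy":0,"dz":0,"roll":0,"jaw":1},
    {"dx":0,"dy":0,"dz":7,"roll":0,"jaw":1},
    {"dx":0,"dy":0,"dz":5,"roll":0,"jaw":1},
    {"dx":0,"dy":0,"dz":2,"roll":0,"jaw":1},
    {"dx":0,"dy":0,"dz":0,"roll":0,"jaw":1}
  ]
}}

```text
time_s: 4.18
ee_pos: [0.5536, 0.2977, 0.0313]
eef_rot: [-3.141, -0.001, -2.948]
force: [-0.2, 0.0, -2.0]
grip_width: 0.0454
grip_force: 30.0
```

```bash
python3 -c "
from h import *
go(553.7,298.2,30,191.1)
for n in('top','scene'):
    c=camera(n);W=pts(c)
    print(tray_fit(c,W,tray['stout']));cv2.imwrite(f'pics/{n}1.png',cv2.resize(c['frame'][170:340,130:430,::-1] if n=='top' else c['frame'][90:300,180:460,::-1],None,fx=2.6,fy=2.6))
"
```

```text
t 4.18 p [553.6 297.7  31.3] rpy [-1.7998e+02 -8.0000e-02 -1.6891e+02] w 45.4 gf 30.0 F [-0.2  0.  -2. ]
roll first -0.01 then dx dy dz [-0.2  0.5  1.3]
(array([0., 0.]), array([0., 0.]), 0.0, 0)
(array([589.8, 298.6]), array([172. ,  82.1]), 10.93, 1635)
```

View pics/scene1.png

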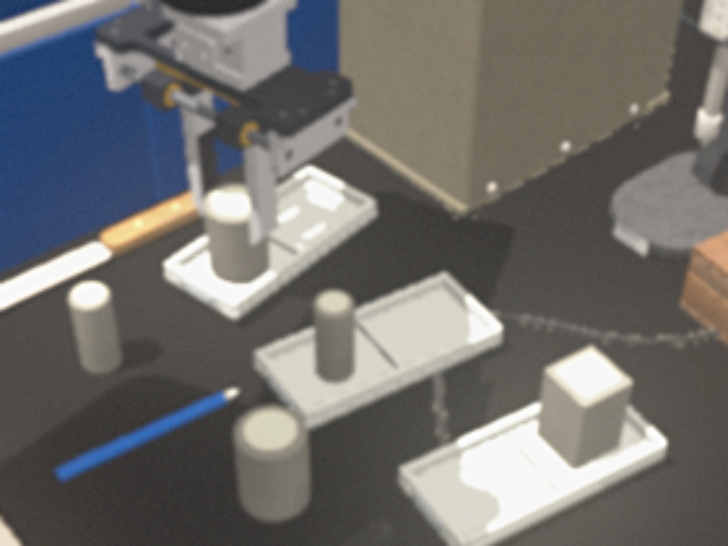

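The scene crop shows the stout old specimen in the fingers at (238,235), over the near half of its tray and about centred. I'll lower it slightly and release.

Request:
{"op": "send_rows", "data": {
  "rows": [
    {"dx":0,"dy":0.5,"dz":0.8,"roll":0,"jaw":1},
    {"dx":0,"dy":0,"dz":0.6,"roll":0,"jaw":1},
    {"dx":0,"dy":0,"dz":0,"roll":0,"jaw":1}
  ]
}}

```text
time_s: 4.53
ee_pos: [0.5535, 0.2984, 0.0311]
eef_rot: [-3.142, -0.0, -2.948]
force: [0.5, 0.6, -2.0]
grip_width: 0.0455
grip_force: 30.0
```

Request:
{"op": "send_rows", "data": {
  "rows": [
    {"dx":0,"dy":0,"dz":0,"roll":0,"jaw":0},
    {"dx":0,"dy":0,"dz":0,"roll":0,"jaw":-0.3},
    {"dx":0,"dy":0,"dz":0,"roll":0,"jaw":-0.6},
    {"dx":0,"dy":0,"dz":0,"roll":0,"jaw":-1},
    {"dx":0,"dy":0,"dz":-10,"roll":0,"jaw":-1},
    {"dx":0,"dy":0,"dz":-30,"roll":0,"jaw":-1},
    {"dx":0,"dy":0,"dz":-40,"roll":0,"jaw":-1},
    {"dx":0,"dy":0,"dz":-40,"roll":0,"jaw":-1}
  ]
}}

```text
time_s: 5.2
ee_pos: [0.5529, 0.2982, 0.153]
eef_rot: [-3.141, -0.001, -2.948]
force: [0.6, -0.1, -0.2]
grip_width: 0.0901
grip_force: 0.0
```

```bash
python3 -c "
from h import *
go(449.8,109.2,18,180)"
```

```text
t 5.2 p [552.9 298.2 153. ] rpy [-1.7999e+02 -6.0000e-02 -1.6890e+02] w 90.1 gf 0.0 F [ 0.6 -0.1 -0.2]
roll first 11.1 then dx dy dz [ 103.1 -189.   135. ]
```

Request:
{"op": "send_rows", "data": {
  "rows": [
    {"dx":19.6,"dy":-23.6,"dz":0,"roll":0,"jaw":-1},
    {"dx":19.6,"dy":-23.6,"dz":0,"roll":0,"jaw":-1},
    {"dx":19.6,"dy":-23.6,"dz":0,"roll":0,"jaw":-1},
    {"dx":19.6,"dy":-23.6,"dz":0,"roll":0,"jaw":-1},
    {"dx":19.6,"dy":-23.6,"dz":0,"roll":0,"jaw":-1},
    {"dx":19.6,"dy":-23.6,"dz":0,"roll":0,"jaw":-1},
    {"dx":20,"dy":-24,"dz":0,"roll":0,"jaw":-1},
    {"dx":0,"dy":0,"dz":0,"roll":0,"jaw":-1},
    {"dx":0,"dy":0,"dz":35,"roll":0,"jaw":-1},
    {"dx":0,"dy":0,"dz":40,"roll":0,"jaw":-1},
    {"dx":0,"dy":0,"dz":40,"roll":0,"jaw":-1},
    {"dx":0,"dy":0,"dz":20,"roll":0,"jaw":-1}
  ]
}}

```text
time_s: 6.2
ee_pos: [0.4488, 0.1093, 0.0132]
eef_rot: [3.141, -0.003, -2.948]
force: [-0.3, -0.8, -0.1]
grip_width: 0.0943
grip_force: 0.0
```

Request:
{"op": "send_rows", "data": {
  "rows": [
    {"dx":0,"dy":0,"dz":0,"roll":0,"jaw":-1},
    {"dx":0,"dy":0,"dz":0,"roll":0,"jaw":-0.3},
    {"dx":0,"dy":0,"dz":0,"roll":0,"jaw":-0.1},
    {"dx":0,"dy":0,"dz":0,"roll":0,"jaw":0},
    {"dx":0,"dy":0,"dz":0,"roll":0,"jaw":0.1},
    {"dx":0,"dy":0,"dz":0,"roll":0,"jaw":0.2},
    {"dx":0,"dy":0,"dz":0,"roll":0,"jaw":0.4},
    {"dx":0,"dy":0,"dz":0,"roll":0,"jaw":1},
    {"dx":0,"dy":0,"dz":0,"roll":0,"jaw":1},
    {"dx":0,"dy":0,"dz":0,"roll":0,"jaw":1}
  ]
}}

```text
time_s: 7.03
ee_pos: [0.4505, 0.1096, 0.0164]
eef_rot: [3.141, 0.001, -2.948]
force: [-0.3, 0.8, 3.8]
grip_width: 0.0455
grip_force: 30.0
```

```bash
python3 -c "
from h import *
go(628.3,312.8,140,191.1)
c=camera('top');cv2.imwrite('pics/top2.png',cv2.resize(c['frame'][170:340,130:430,::-1],None,fx=2.6,fy=2.6))
W=pts(c);print(tray_fit(c,W,tray['stout']),top_fit(c,W,(.554,.298),.076))
c=camera('scene');W=pts(c);print(top_fit(c,W,(.554,.298),.076))
"
```

```text
t 7.03 p [450.5 109.6  16.4] rpy [ 1.7999e+02  3.0000e-02 -1.6890e+02] w 45.5 gf 30.0 F [-0.3  0.8  3.8]
roll first -0.0 then dx dy dz [-213.6  165.2 -123.6]
(array([592.6, 307.5]), array([165.7,  72.8]), 11.07, 2955) (array([0.5544, 0.2992]), array([554.8, 299.2]), array([45.2, 44.6]), 42.6, np.float64(0.0768))
None
```

View pics/top2.png

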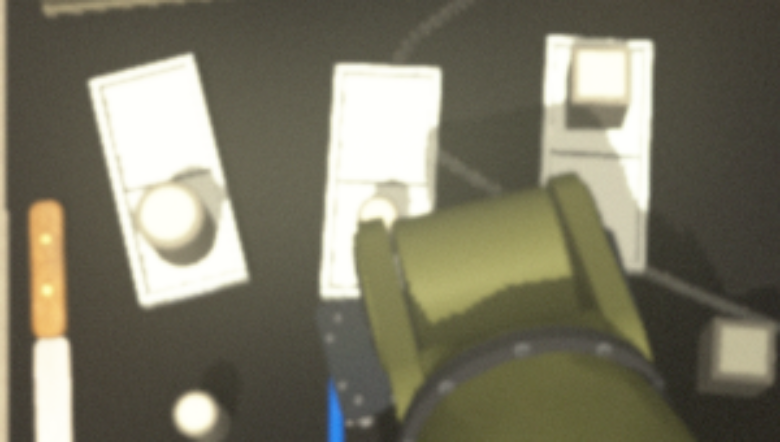

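The top crop shows the stout old specimen upright in the near half (172,215). The fresh stout one is gripped under the arm.

Request:
{"op": "send_rows", "data": {
  "rows": [
    {"dx":0,"dy":0,"dz":-10,"roll":0,"jaw":1},
    {"dx":0,"dy":0,"dz":-24,"roll":0,"jaw":1},
    {"dx":0,"dy":0,"dz":-30,"roll":0,"jaw":1},
    {"dx":0,"dy":0,"dz":-30,"roll":0,"jaw":1},
    {"dx":0,"dy":0,"dz":-20,"roll":0,"jaw":1},
    {"dx":0,"dy":0,"dz":-10,"roll":0,"jaw":1},
    {"dx":-14.3,"dy":11.3,"dz":0,"roll":0,"jaw":1},
    {"dx":-25,"dy":20,"dz":0,"roll":0,"jaw":1},
    {"dx":-25,"dy":20,"dz":0,"roll":0,"jaw":1},
    {"dx":-25,"dy":20,"dz":0,"roll":0,"jaw":1},
    {"dx":-25,"dy":20,"dz":0,"roll":0,"jaw":1},
    {"dx":-25,"dy":20,"dz":0,"roll":0,"jaw":1}
  ]
}}

```text
time_s: 8.13
ee_pos: [0.5658, 0.2464, 0.1391]
eef_rot: [-3.141, -0.002, -2.948]
force: [0.9, -0.1, -2.7]
grip_width: 0.0454
grip_force: 29.9
```

Request:
{"op": "send_rows", "data": {
  "rows": [
    {"dx":-25,"dy":20,"dz":0,"roll":0,"jaw":1},
    {"dx":-25,"dy":20,"dz":0,"roll":0,"jaw":1},
    {"dx":-25,"dy":15,"dz":0,"roll":0,"jaw":1},
    {"dx":0,"dy":0,"dz":0,"roll":0,"jaw":1},
    {"dx":0,"dy":0,"dz":0,"roll":0,"jaw":1},
    {"dx":0,"dy":0,"dz":0,"roll":0,"jaw":1}
  ]
}}

```text
time_s: 8.63
ee_pos: [0.6279, 0.3132, 0.1391]
eef_rot: [-3.141, -0.002, -2.948]
force: [-1.0, -0.3, -3.1]
grip_width: 0.0455
grip_force: 29.9
```

```bash
python3 -c "
from h import *
go(628.8,314,30.4,191.1)"
```

```text
t 8.63 p [627.9 313.2 139.1] rpy [-1.7996e+02 -1.1000e-01 -1.6891e+02] w 45.5 gf 29.9 F [-1.  -0.3 -3.1]
roll first -0.01 then dx dy dz [ -1.    0.6 108.7]
```

Request:
{"op": "send_rows", "data": {
  "rows": [
    {"dx":-1,"dy":0.6,"dz":15,"roll":0,"jaw":1},
    {"dx":0,"dy":0,"dz":30,"roll":0,"jaw":1},
    {"dx":0,"dy":0,"dz":30,"roll":0,"jaw":1},
    {"dx":0,"dy":0,"dz":20,"roll":0,"jaw":1},
    {"dx":0,"dy":0,"dz":8,"roll":0,"jaw":1},
    {"dx":0,"dy":0,"dz":4,"roll":0,"jaw":1},
    {"dx":0,"dy":0,"dz":2,"roll":0,"jaw":1},
    {"dx":0,"dy":0,"dz":0,"roll":0,"jaw":1},
    {"dx":0,"dy":0,"dz":0,"roll":0,"jaw":1}
  ]
}}

```text
time_s: 9.38
ee_pos: [0.63, 0.3148, 0.0328]
eef_rot: [3.141, 0.002, -2.948]
force: [0.1, 0.2, -2.5]
grip_width: 0.0454
grip_force: 29.9
```

```bash
python3 -c "
from h import *
go(628.8,314,30.4,191.1)"
```

```text
t 9.38 p [630.  314.8  32.8] rpy [ 1.7997e+02  1.3000e-01 -1.6890e+02] w 45.4 gf 29.9 F [ 0.1  0.2 -2.5]
roll first -0.0 then dx dy dz [ 1.4 -0.6  2.4]
```

Request:
{"op": "send_rows", "data": {
  "rows": [
    {"dx":0.8,"dy":0,"dz":1.4,"roll":0,"jaw":1},
    {"dx":0,"dy":0,"dz":0.7,"roll":0,"jaw":1},
    {"dx":0,"dy":0,"dz":0,"roll":0,"jaw":1}
  ]
}}

```text
time_s: 9.63
ee_pos: [0.6292, 0.3148, 0.0305]
eef_rot: [3.141, 0.002, -2.948]
force: [-0.2, -0.3, 4.5]
grip_width: 0.0455
grip_force: 30.0
```

Request:
{"op": "send_rows", "data": {
  "rows": [
    {"dx":0,"dy":0,"dz":0,"roll":0,"jaw":0},
    {"dx":0,"dy":0,"dz":0,"roll":0,"jaw":-0.3},
    {"dx":0,"dy":0,"dz":0,"roll":0,"jaw":-0.6},
    {"dx":0,"dy":0,"dz":0,"roll":0,"jaw":-1},
    {"dx":0,"dy":0,"dz":-10,"roll":0,"jaw":-1},
    {"dx":0,"dy":0,"dz":-30,"roll":0,"jaw":-1},
    {"dx":0,"dy":0,"dz":-40,"roll":0,"jaw":-1},
    {"dx":0,"dy":0,"dz":-35,"roll":0,"jaw":-1}
  ]
}}

```text
time_s: 10.3
ee_pos: [0.6285, 0.3144, 0.1466]
eef_rot: [3.142, 0.0, -2.948]
force: [-0.3, 0.2, 0.1]
grip_width: 0.09
grip_force: 0.0
```

```bash
python3 -c "
from h import *
go(626,13,30.4,172.8)"
```

```text
t 10.3 p [628.5 314.4 146.6] rpy [ 1.800e+02  1.000e-02 -1.689e+02] w 90.0 gf 0.0 F [-0.3  0.2  0.1]
roll first 18.3 then dx dy dz [ -35.3 -299.3  116.2]
```

Request:
{"op": "send_rows", "data": {
  "rows": [
    {"dx":0,"dy":0,"dz":0,"roll":6.1,"jaw":-1},
    {"dx":0,"dy":0,"dz":0,"roll":6.1,"jaw":-1},
    {"dx":0,"dy":0,"dz":0,"roll":6.1,"jaw":-1},
    {"dx":-3.9,"dy":-33,"dz":0,"roll":0,"jaw":-1},
    {"dx":-3.9,"dy":-33,"dz":0,"roll":0,"jaw":-1},
    {"dx":-3.9,"dy":-33,"dz":0,"roll":0,"jaw":-1},
    {"dx":-3.9,"dy":-33,"dz":0,"roll":0,"jaw":-1},
    {"dx":-3.9,"dy":-33,"dz":0,"roll":0,"jaw":-1},
    {"dx":-3.9,"dy":-33,"dz":0,"roll":0,"jaw":-1},
    {"dx":-3.9,"dy":-33,"dz":0,"roll":0,"jaw":-1},
    {"dx":-3.9,"dy":-33,"dz":0,"roll":0,"jaw":-1},
    {"dx":-3.9,"dy":-35,"dz":0,"roll":0,"jaw":-1}
  ]
}}

```text
time_s: 11.3
ee_pos: [0.6258, 0.012, 0.145]
eef_rot: [3.142, 0.001, 3.016]
force: [0.9, 0.1, -0.2]
grip_width: 0.0939
grip_force: 0.0
```

Request:
{"op": "send_rows", "data": {
  "rows": [
    {"dx":0,"dy":0,"dz":0,"roll":0,"jaw":-1},
    {"dx":0,"dy":0,"dz":0,"roll":0,"jaw":-1},
    {"dx":0,"dy":0,"dz":0,"roll":0,"jaw":-1}
  ]
}}

```text
time_s: 11.55
ee_pos: [0.6261, 0.0138, 0.1446]
eef_rot: [3.141, 0.001, 3.016]
force: [-0.1, 0.2, 0.3]
grip_width: 0.0937
grip_force: 0.0
```

```bash
python3 -c "
from h import *
go(626,13,30.4,172.8)"
```

```text
t 11.55 p [626.1  13.8 144.6] rpy [1.7999e+02 3.0000e-02 1.7279e+02] w 93.7 gf 0.0 F [-0.1  0.2  0.3]
roll first -0.01 then dx dy dz [  0.   -0.9 114.2]
```

Request:
{"op": "send_rows", "data": {
  "rows": [
    {"dx":0,"dy":-0.8,"dz":25,"roll":0,"jaw":-1},
    {"dx":0,"dy":0,"dz":38,"roll":0,"jaw":-1},
    {"dx":0,"dy":0,"dz":30,"roll":0,"jaw":-1},
    {"dx":0,"dy":0,"dz":20.5,"roll":0,"jaw":-1},
    {"dx":0,"dy":0,"dz":0,"roll":0,"jaw":-0.3},
    {"dx":0,"dy":0,"dz":0,"roll":0,"jaw":-0.1},
    {"dx":0,"dy":0,"dz":0,"roll":0,"jaw":0},
    {"dx":0,"dy":0,"dz":0,"roll":0,"jaw":0.1},
    {"dx":0,"dy":0,"dz":0,"roll":0,"jaw":0.2},
    {"dx":0,"dy":0,"dz":0,"roll":0,"jaw":0.3},
    {"dx":0,"dy":0,"dz":0,"roll":0,"jaw":0.5},
    {"dx":0,"dy":0,"dz":0,"roll":0,"jaw":1}
  ]
}}

```text
time_s: 12.55
ee_pos: [0.626, 0.0126, 0.0309]
eef_rot: [3.142, 0.0, 3.016]
force: [0.0, -0.3, -0.0]
grip_width: 0.0442
grip_force: 0.0
```

Request:
{"op": "send_rows", "data": {
  "rows": [
    {"dx":0,"dy":0,"dz":0,"roll":0,"jaw":1},
    {"dx":0,"dy":0,"dz":0,"roll":0,"jaw":1},
    {"dx":0,"dy":0,"dz":0,"roll":0,"jaw":1}
  ]
}}

```text
time_s: 12.8
ee_pos: [0.626, 0.0126, 0.0308]
eef_rot: [3.142, 0.0, 3.016]
force: [-0.5, -0.3, 2.5]
grip_width: 0.0402
grip_force: 29.8
```

```bash
python3 -c "
from h import *
go(550.3,21,30.4,172.6)"
```

```text
t 12.8 p [626.   12.6  30.8] rpy [1.800e+02 2.000e-02 1.728e+02] w 40.2 gf 29.8 F [-0.5 -0.3  2.5]
roll first 0.2 then dx dy dz [76.2 -1.5  0.4]
```

Request:
{"op": "send_rows", "data": {
  "rows": [
    {"dx":0,"dy":0,"dz":-8,"roll":0,"jaw":1},
    {"dx":0,"dy":0,"dz":-8,"roll":0,"jaw":1},
    {"dx":12,"dy":-0.5,"dz":0,"roll":0.2,"jaw":1},
    {"dx":18,"dy":-0.5,"dz":0,"roll":0,"jaw":1},
    {"dx":18,"dy":-0.5,"dz":0,"roll":0,"jaw":1},
    {"dx":18,"dy":0,"dz":0,"roll":0,"jaw":1},
    {"dx":10,"dy":0,"dz":0,"roll":0,"jaw":1},
    {"dx":0,"dy":0,"dz":0,"roll":0,"jaw":1},
    {"dx":0,"dy":0,"dz":7,"roll":0,"jaw":1},
    {"dx":0,"dy":0,"dz":5,"roll":0,"jaw":1},
    {"dx":0,"dy":0,"dz":3,"roll":0,"jaw":1},
    {"dx":0,"dy":0,"dz":0,"roll":0,"jaw":1}
  ]
}}

```text
time_s: 13.8
ee_pos: [0.5507, 0.0209, 0.0309]
eef_rot: [3.142, -0.0, 3.012]
force: [0.5, 0.4, -2.9]
grip_width: 0.0404
grip_force: 29.9
```

```bash
python3 -c "
from h import *
go(550.3,21,30.4,172.6)"
```

```text
t 13.8 p [550.7  20.9  30.9] rpy [ 1.800e+02 -2.000e-02  1.726e+02] w 40.4 gf 29.9 F [ 0.5  0.4 -2.9]
roll first 0.0 then dx dy dz [0.4 0.  0.5]
```

Request:
{"op": "send_rows", "data": {
  "rows": [
    {"dx":0,"dy":0,"dz":0.6,"roll":0,"jaw":1},
    {"dx":0,"dy":0,"dz":0.4,"roll":0,"jaw":1},
    {"dx":0,"dy":0,"dz":0,"roll":0,"jaw":1}
  ]
}}

```text
time_s: 14.05
ee_pos: [0.5506, 0.0208, 0.0306]
eef_rot: [-3.142, 0.0, 3.012]
force: [-0.3, 0.7, 1.3]
grip_width: 0.0397
grip_force: 29.9
```

Request:
{"op": "send_rows", "data": {
  "rows": [
    {"dx":0,"dy":0,"dz":0,"roll":0,"jaw":0},
    {"dx":0,"dy":0,"dz":0,"roll":0,"jaw":-0.3},
    {"dx":0,"dy":0,"dz":0,"roll":0,"jaw":-0.6},
    {"dx":0,"dy":0,"dz":0,"roll":0,"jaw":-1},
    {"dx":0,"dy":0,"dz":-10,"roll":0,"jaw":-1},
    {"dx":0,"dy":0,"dz":-30,"roll":0,"jaw":-1},
    {"dx":0,"dy":0,"dz":-40,"roll":0,"jaw":-1},
    {"dx":0,"dy":0,"dz":-35,"roll":0,"jaw":-1},
    {"dx":0,"dy":0,"dz":0,"roll":0.6,"jaw":-1},
    {"dx":24.5,"dy":-24,"dz":0,"roll":0,"jaw":-1},
    {"dx":24.5,"dy":-24,"dz":0,"roll":0,"jaw":-1},
    {"dx":24.5,"dy":-24,"dz":0,"roll":0,"jaw":-1}
  ]
}}

```text
time_s: 15.05
ee_pos: [0.4663, -0.0406, 0.1458]
eef_rot: [-3.142, 0.0, 3.003]
force: [0.9, -1.0, 0.1]
grip_width: 0.0939
grip_force: 0.0
```

Request:
{"op": "send_rows", "data": {
  "rows": [
    {"dx":24.5,"dy":-24,"dz":0,"roll":0,"jaw":-1},
    {"dx":0,"dy":0,"dz":0,"roll":0,"jaw":-1},
    {"dx":0,"dy":0,"dz":0,"roll":0,"jaw":-1},
    {"dx":0,"dy":0,"dz":0,"roll":0,"jaw":-1}
  ]
}}

```text
time_s: 15.38
ee_pos: [0.4405, -0.0605, 0.1462]
eef_rot: [3.142, 0.001, 3.002]
force: [0.5, 0.3, -0.1]
grip_width: 0.0939
grip_force: 0.0
```

```bash
python3 -c "
from h import *
go(440.2,-60,16.4,172)
for n in('top','scene'):
    c=camera(n);W=pts(c);print(n,top_fit(c,W,(.55,.021),.076),top_fit(c,W,(.629,.3145),.076),tray_fit(c,W,tray['prism']))
"
```

```text
t 15.38 p [440.5 -60.5 146.2] rpy [1.8000e+02 7.0000e-02 1.7197e+02] w 93.9 gf 0.0 F [ 0.5  0.3 -0.1]
roll first -0.03 then dx dy dz [  0.4   0.4 129.8]
top (array([0.5514, 0.022 ]), array([551.5,  21.9]), array([38.7, 40.4]), 84.6, np.float64(0.0766)) (array([0.6286, 0.3154]), array([628.8, 315.4]), array([45.5, 44.3]), 40.9, np.float64(0.0769)) (array([588.8,  17.4]), array([ 73.3, 165.6]), 82.56, 2901)
scene (array([0.5366, 0.0315]), array([534.9,  32.5]), array([23.7, 11.1]), 47.8, np.float64(0.0746)) (array([0.627 , 0.3102]), array([627. , 309.7]), array([46.7, 43.3]), 52.0, np.float64(0.075)) (array([585.5,  11.1]), array([ 80.1, 167.6]), 82.35, 1255)
```

Request:
{"op": "send_rows", "data": {
  "rows": [
    {"dx":0,"dy":0,"dz":30,"roll":0,"jaw":-1},
    {"dx":0,"dy":0,"dz":40,"roll":0,"jaw":-1},
    {"dx":0,"dy":0,"dz":38,"roll":0,"jaw":-1},
    {"dx":0,"dy":0,"dz":21.5,"roll":0,"jaw":-1},
    {"dx":0,"dy":0,"dz":0,"roll":0,"jaw":-0.3},
    {"dx":0,"dy":0,"dz":0,"roll":0,"jaw":-0.1},
    {"dx":0,"dy":0,"dz":0,"roll":0,"jaw":0},
    {"dx":0,"dy":0,"dz":0,"roll":0,"jaw":0.1},
    {"dx":0,"dy":0,"dz":0,"roll":0,"jaw":0.2},
    {"dx":0,"dy":0,"dz":0,"roll":0,"jaw":0.3},
    {"dx":0,"dy":0,"dz":0,"roll":0,"jaw":0.5},
    {"dx":0,"dy":0,"dz":0,"roll":0,"jaw":1}
  ]
}}

```text
time_s: 16.48
ee_pos: [0.4401, -0.0606, 0.0164]
eef_rot: [-3.142, 0.001, 3.002]
force: [0.3, -0.9, -0.2]
grip_width: 0.0439
grip_force: 0.0
```

Request:
{"op": "send_rows", "data": {
  "rows": [
    {"dx":0,"dy":0,"dz":0,"roll":0,"jaw":1},
    {"dx":0,"dy":0,"dz":0,"roll":0,"jaw":1},
    {"dx":0,"dy":0,"dz":0,"roll":0,"jaw":1},
    {"dx":0,"dy":0,"dz":0,"roll":0,"jaw":1}
  ]
}}

```text
time_s: 16.82
ee_pos: [0.4401, -0.0606, 0.0163]
eef_rot: [-3.142, 0.0, 3.002]
force: [-1.0, 1.0, 5.4]
grip_width: 0.0398
grip_force: 29.9
```

```bash
python3 -c "
from h import *
go(625.5,11.5,140,172.5)"
```

```text
t 16.82 p [440.1 -60.6  16.3] rpy [-1.80e+02  2.00e-02  1.72e+02] w 39.8 gf 29.9 F [-1.   1.   5.4]
roll first -0.5 then dx dy dz [-174.4   95.7 -123.7]
```

Request:
{"op": "send_rows", "data": {
  "rows": [
    {"dx":0,"dy":0,"dz":-10,"roll":0,"jaw":1},
    {"dx":0,"dy":0,"dz":-24,"roll":0,"jaw":1},
    {"dx":0,"dy":0,"dz":-30,"roll":0,"jaw":1},
    {"dx":0,"dy":0,"dz":-30,"roll":0,"jaw":1},
    {"dx":0,"dy":0,"dz":-20,"roll":0,"jaw":1},
    {"dx":0,"dy":0,"dz":-10,"roll":-0.5,"jaw":1},
    {"dx":-12,"dy":6.6,"dz":0,"roll":0,"jaw":1},
    {"dx":-22,"dy":12.1,"dz":0,"roll":0,"jaw":1},
    {"dx":-25,"dy":13.7,"dz":0,"roll":0,"jaw":1},
    {"dx":-25,"dy":13.7,"dz":0,"roll":0,"jaw":1},
    {"dx":-25,"dy":13.7,"dz":0,"roll":0,"jaw":1},
    {"dx":-25,"dy":13.7,"dz":0,"roll":0,"jaw":1}
  ]
}}

```text
time_s: 17.82
ee_pos: [0.583, -0.0045, 0.1391]
eef_rot: [-3.141, -0.002, 3.011]
force: [0.6, -0.8, -2.1]
grip_width: 0.0401
grip_force: 29.9
```

Request:
{"op": "send_rows", "data": {
  "rows": [
    {"dx":-25,"dy":13.7,"dz":0,"roll":0,"jaw":1},
    {"dx":-15.4,"dy":8.5,"dz":0,"roll":0,"jaw":1},
    {"dx":0,"dy":0,"dz":0,"roll":0,"jaw":1},
    {"dx":0,"dy":0,"dz":0,"roll":0,"jaw":1},
    {"dx":0,"dy":0,"dz":0,"roll":0,"jaw":1}
  ]
}}

```text
time_s: 18.23
ee_pos: [0.6244, 0.0113, 0.1393]
eef_rot: [-3.141, -0.002, 3.011]
force: [0.1, 0.1, -2.6]
grip_width: 0.0395
grip_force: 29.9
```

```bash
python3 -c "
from h import *
go(625.5,11.5,30.4,172.5)"
```

```text
t 18.23 p [624.4  11.3 139.3] rpy [-1.7999e+02 -9.0000e-02  1.7251e+02] w 39.5 gf 29.9 F [ 0.1  0.1 -2.6]
roll first 0.01 then dx dy dz [ -1.    0.3 108.9]
```

Request:
{"op": "send_rows", "data": {
  "rows": [
    {"dx":-0.5,"dy":0.2,"dz":15,"roll":0,"jaw":1},
    {"dx":0,"dy":0,"dz":30,"roll":0,"jaw":1},
    {"dx":0,"dy":0,"dz":30,"roll":0,"jaw":1},
    {"dx":0,"dy":0,"dz":20,"roll":0,"jaw":1},
    {"dx":0,"dy":0,"dz":8,"roll":0,"jaw":1},
    {"dx":0,"dy":0,"dz":4,"roll":0,"jaw":1},
    {"dx":0,"dy":0,"dz":1,"roll":0,"jaw":1},
    {"dx":0,"dy":0,"dz":0,"roll":0,"jaw":1},
    {"dx":0,"dy":0,"dz":0,"roll":0,"jaw":1}
  ]
}}

```text
time_s: 18.98
ee_pos: [0.6265, 0.0116, 0.0336]
eef_rot: [3.141, 0.002, 3.011]
force: [-0.6, -0.5, -2.2]
grip_width: 0.0398
grip_force: 29.9
```

```bash
python3 -c "
from h import *
go(625.5,11.5,30.4,172.5)"
```

```text
t 18.98 p [626.5  11.6  33.6] rpy [1.7999e+02 1.3000e-01 1.7250e+02] w 39.8 gf 29.9 F [-0.6 -0.5 -2.2]
roll first -0.0 then dx dy dz [ 1.  -0.3  3.2]
```

Request:
{"op": "send_rows", "data": {
  "rows": [
    {"dx":0.6,"dy":0,"dz":2,"roll":0,"jaw":1},
    {"dx":0,"dy":0,"dz":1,"roll":0,"jaw":1},
    {"dx":0,"dy":0,"dz":0,"roll":0,"jaw":1}
  ]
}}

```text
time_s: 19.23
ee_pos: [0.6258, 0.0118, 0.0303]
eef_rot: [3.141, 0.002, 3.011]
force: [-2.1, 1.1, 5.3]
grip_width: 0.0399
grip_force: 29.9
```

Request:
{"op": "send_rows", "data": {
  "rows": [
    {"dx":0,"dy":0,"dz":0,"roll":0,"jaw":0},
    {"dx":0,"dy":0,"dz":0,"roll":0,"jaw":-0.3},
    {"dx":0,"dy":0,"dz":0,"roll":0,"jaw":-0.6},
    {"dx":0,"dy":0,"dz":0,"roll":0,"jaw":-1},
    {"dx":0,"dy":0,"dz":-10,"roll":0,"jaw":-1},
    {"dx":0,"dy":0,"dz":-30,"roll":0,"jaw":-1},
    {"dx":0,"dy":0,"dz":-40,"roll":0,"jaw":-1},
    {"dx":0,"dy":0,"dz":-35,"roll":0,"jaw":-1}
  ]
}}

```text
time_s: 19.9
ee_pos: [0.6251, 0.0118, 0.1466]
eef_rot: [-3.142, 0.0, 3.011]
force: [0.8, -0.4, 1.2]
grip_width: 0.09
grip_force: 0.0
```

```bash
python3 -c "
from h import *
go(426.7,287.4,16.4,173)"
```

```text
t 19.9 p [625.1  11.8 146.6] rpy [-1.800e+02  1.000e-02  1.725e+02] w 90.0 gf 0.0 F [ 0.8 -0.4  1.2]
roll first -0.5 then dx dy dz [230.5 249.4 130.2]
```

Request:
{"op": "send_rows", "data": {
  "rows": [
    {"dx":0,"dy":0,"dz":0,"roll":-0.5,"jaw":-1},
    {"dx":23,"dy":25,"dz":0,"roll":0,"jaw":-1},
    {"dx":23,"dy":25,"dz":0,"roll":0,"jaw":-1},
    {"dx":23,"dy":25,"dz":0,"roll":0,"jaw":-1},
    {"dx":23,"dy":25,"dz":0,"roll":0,"jaw":-1},
    {"dx":23,"dy":25,"dz":0,"roll":0,"jaw":-1},
    {"dx":23,"dy":25,"dz":0,"roll":0,"jaw":-1},
    {"dx":23,"dy":25,"dz":0,"roll":0,"jaw":-1},
    {"dx":23,"dy":25,"dz":0,"roll":0,"jaw":-1},
    {"dx":23,"dy":25,"dz":0,"roll":0,"jaw":-1},
    {"dx":23,"dy":24,"dz":0,"roll":0,"jaw":-1}
  ]
}}

```text
time_s: 20.82
ee_pos: [0.4262, 0.2882, 0.1447]
eef_rot: [3.141, 0.001, 3.019]
force: [0.4, 0.1, 0.1]
grip_width: 0.0942
grip_force: 0.0
```

Request:
{"op": "send_rows", "data": {
  "rows": [
    {"dx":0,"dy":0,"dz":0,"roll":0,"jaw":-1},
    {"dx":0,"dy":0,"dz":0,"roll":0,"jaw":-1},
    {"dx":0,"dy":0,"dz":0,"roll":0,"jaw":-1}
  ]
}}

```text
time_s: 21.07
ee_pos: [0.4276, 0.2868, 0.1444]
eef_rot: [3.141, 0.001, 3.02]
force: [-0.5, -0.6, -0.4]
grip_width: 0.0939
grip_force: 0.0
```

```bash
python3 -c "
from h import *
go(426.7,287.4,16.4,173)
c=camera('top');W=pts(c);print(top_fit(c,W,(.5417,.164),.078),top_fit(c,W,(.6257,.0118),.076),top_fit(c,W,(.551,.022),.076),tray_fit(c,W,tray['slim']))
"
```

```text
t 21.07 p [427.6 286.8 144.4] rpy [1.7999e+02 3.0000e-02 1.7302e+02] w 93.9 gf 0.0 F [-0.5 -0.6 -0.4]
roll first 0.02 then dx dy dz [  1.    0.5 128. ]
(array([0.5425, 0.1659]), array([542.9, 165.9]), array([26.7, 25.7]), 85.7, np.float64(0.0786)) (array([0.6258, 0.0128]), array([625.8,  12.7]), array([40.2, 41.2]), 81.3, np.float64(0.0766)) (array([0.5514, 0.022 ]), array([551.5,  21.9]), array([38.7, 40.4]), 84.6, np.float64(0.0767)) (array([580.1, 162.9]), array([ 73.2, 164.9]), 83.06, 3332)
```

Request:
{"op": "send_rows", "data": {
  "rows": [
    {"dx":0.8,"dy":0.5,"dz":30,"roll":0,"jaw":-1},
    {"dx":0,"dy":0,"dz":40,"roll":0,"jaw":-1},
    {"dx":0,"dy":0,"dz":38,"roll":0,"jaw":-0.5},
    {"dx":0,"dy":0,"dz":20,"roll":0,"jaw":-0.1},
    {"dx":0,"dy":0,"dz":0,"roll":0,"jaw":0.1},
    {"dx":0,"dy":0,"dz":0,"roll":0,"jaw":0.2},
    {"dx":0,"dy":0,"dz":0,"roll":0,"jaw":0.3},
    {"dx":0,"dy":0,"dz":0,"roll":0,"jaw":0.4},
    {"dx":0,"dy":0,"dz":0,"roll":0,"jaw":0.45},
    {"dx":0,"dy":0,"dz":0,"roll":0,"jaw":0.5},
    {"dx":0,"dy":0,"dz":0,"roll":0,"jaw":0.55},
    {"dx":0,"dy":0,"dz":0,"roll":0,"jaw":1}
  ],
  "force": 20
}}

```text
time_s: 22.12
ee_pos: [0.4267, 0.2877, 0.0164]
eef_rot: [3.141, 0.0, 3.02]
force: [-0.2, -0.9, 0.6]
grip_width: 0.0303
grip_force: 0.0
```

Request:
{"op": "send_rows", "data": {
  "rows": [
    {"dx":0,"dy":0,"dz":0,"roll":0,"jaw":1},
    {"dx":0,"dy":0,"dz":0,"roll":0,"jaw":1},
    {"dx":0,"dy":0,"dz":0,"roll":0,"jaw":1},
    {"dx":0,"dy":0,"dz":0,"roll":0,"jaw":1}
  ]
}}

```text
time_s: 22.45
ee_pos: [0.4267, 0.2876, 0.0163]
eef_rot: [3.141, 0.0, 3.019]
force: [-0.7, -0.9, 3.3]
grip_width: 0.0276
grip_force: 19.9
```

```bash
python3 -c "
from h import *
go(616.7,157.3,140,173)"
```

```text
t 22.45 p [426.7 287.6  16.3] rpy [1.7999e+02 2.0000e-02 1.7300e+02] w 27.6 gf 19.9 F [-0.7 -0.9  3.3]
roll first 0.0 then dx dy dz [-204.4 -106.2 -123.7]
```

Request:
{"op": "send_rows", "data": {
  "rows": [
    {"dx":0,"dy":0,"dz":-10,"roll":0,"jaw":1},
    {"dx":0,"dy":0,"dz":-24,"roll":0,"jaw":1},
    {"dx":0,"dy":0,"dz":-30,"roll":0,"jaw":1},
    {"dx":0,"dy":0,"dz":-30,"roll":0,"jaw":1},
    {"dx":0,"dy":0,"dz":-20,"roll":0,"jaw":1},
    {"dx":0,"dy":0,"dz":-10,"roll":0,"jaw":1},
    {"dx":-12.4,"dy":-6.4,"dz":0,"roll":0,"jaw":1},
    {"dx":-23,"dy":-12,"dz":0,"roll":0,"jaw":1},
    {"dx":-23,"dy":-12,"dz":0,"roll":0,"jaw":1},
    {"dx":-23,"dy":-12,"dz":0,"roll":0,"jaw":1},
    {"dx":-23,"dy":-12,"dz":0,"roll":0,"jaw":1},
    {"dx":-23,"dy":-12,"dz":0,"roll":0,"jaw":1}
  ]
}}

```text
time_s: 23.45
ee_pos: [0.5457, 0.2045, 0.1383]
eef_rot: [-3.141, -0.002, 3.019]
force: [-0.4, -0.0, -0.9]
grip_width: 0.0274
grip_force: 19.9
```

Request:
{"op": "send_rows", "data": {
  "rows": [
    {"dx":-23,"dy":-12,"dz":0,"roll":0,"jaw":1},
    {"dx":-23,"dy":-12,"dz":0,"roll":0,"jaw":1},
    {"dx":-23,"dy":-12,"dz":0,"roll":0,"jaw":1},
    {"dx":-8,"dy":-4,"dz":0,"roll":0,"jaw":1},
    {"dx":0,"dy":0,"dz":0,"roll":0,"jaw":1},
    {"dx":0,"dy":0,"dz":0,"roll":0,"jaw":1},
    {"dx":0,"dy":0,"dz":0,"roll":0,"jaw":1}
  ]
}}

```text
time_s: 24.03
ee_pos: [0.6156, 0.1576, 0.1395]
eef_rot: [-3.141, -0.001, 3.02]
force: [-0.3, 0.0, -0.8]
grip_width: 0.0275
grip_force: 19.9
```

```bash
python3 -c "
from h import *
go(616.7,157.3,30.4,173)"
```

```text
t 24.03 p [615.6 157.6 139.5] rpy [-1.7999e+02 -7.0000e-02  1.7304e+02] w 27.5 gf 19.9 F [-0.3  0.  -0.8]
roll first 0.04 then dx dy dz [ -1.1  -0.2 109.1]
```

Request:
{"op": "send_rows", "data": {
  "rows": [
    {"dx":0,"dy":0,"dz":15,"roll":0,"jaw":1},
    {"dx":0,"dy":0,"dz":30,"roll":0,"jaw":1},
    {"dx":0,"dy":0,"dz":30,"roll":0,"jaw":1},
    {"dx":0,"dy":0,"dz":20,"roll":0,"jaw":1},
    {"dx":0,"dy":0,"dz":8,"roll":0,"jaw":1},
    {"dx":0,"dy":0,"dz":4,"roll":0,"jaw":1},
    {"dx":0,"dy":0,"dz":1,"roll":0,"jaw":1},
    {"dx":0,"dy":0,"dz":0,"roll":0,"jaw":1},
    {"dx":0,"dy":0,"dz":0,"roll":0,"jaw":1},
    {"dx":0,"dy":0,"dz":0,"roll":0,"jaw":1}
  ]
}}

```text
time_s: 24.87
ee_pos: [0.617, 0.1572, 0.0333]
eef_rot: [3.141, 0.002, 3.02]
force: [-0.2, -0.2, -0.9]
grip_width: 0.0275
grip_force: 19.9
```

```bash
python3 -c "
from h import *
go(616.7,157.3,30.4,173)"
```

```text
t 24.87 p [617.  157.2  33.3] rpy [1.7997e+02 1.0000e-01 1.7301e+02] w 27.5 gf 19.9 F [-0.2 -0.2 -0.9]
roll first 0.01 then dx dy dz [0.3 0.  2.9]
```

Request:
{"op": "send_rows", "data": {
  "rows": [
    {"dx":0,"dy":0,"dz":1.8,"roll":0,"jaw":1},
    {"dx":0,"dy":0,"dz":0.9,"roll":0,"jaw":1},
    {"dx":0,"dy":0,"dz":0,"roll":0,"jaw":1},
    {"dx":0,"dy":0,"dz":0,"roll":0,"jaw":1}
  ]
}}

```text
time_s: 25.2
ee_pos: [0.617, 0.1571, 0.0302]
eef_rot: [3.141, 0.001, 3.019]
force: [-0.6, 0.9, 6.1]
grip_width: 0.0277
grip_force: 20.0
```

Request:
{"op": "send_rows", "data": {
  "rows": [
    {"dx":0,"dy":0,"dz":0,"roll":0,"jaw":0.3},
    {"dx":0,"dy":0,"dz":0,"roll":0,"jaw":0},
    {"dx":0,"dy":0,"dz":0,"roll":0,"jaw":-0.4},
    {"dx":0,"dy":0,"dz":0,"roll":0,"jaw":-0.6},
    {"dx":0,"dy":0,"dz":-10,"roll":0,"jaw":-0.6},
    {"dx":0,"dy":0,"dz":-30,"roll":0,"jaw":-0.6},
    {"dx":0,"dy":0,"dz":-40,"roll":0,"jaw":-0.6},
    {"dx":0,"dy":0,"dz":-40,"roll":0,"jaw":-0.6},
    {"dx":0,"dy":0,"dz":-30,"roll":0,"jaw":-0.6}
  ]
}}

```text
time_s: 25.95
ee_pos: [0.6168, 0.1571, 0.1838]
eef_rot: [3.141, 0.003, 3.019]
force: [-0.6, 0.2, 1.0]
grip_width: 0.0749
grip_force: 0.0
```

Request:
{"op": "send_rows", "data": {
  "rows": [
    {"dx":35,"dy":0,"dz":0,"roll":0,"jaw":-0.6},
    {"dx":35,"dy":0,"dz":0,"roll":0,"jaw":-0.6},
    {"dx":35,"dy":0,"dz":0,"roll":0,"jaw":-0.6},
    {"dx":35,"dy":0,"dz":0,"roll":0,"jaw":-0.6},
    {"dx":35,"dy":0,"dz":0,"roll":0,"jaw":-0.6},
    {"dx":35,"dy":0,"dz":0,"roll":0,"jaw":-0.6},
    {"dx":0,"dy":0,"dz":0,"roll":0,"jaw":-0.6},
    {"dx":0,"dy":0,"dz":0,"roll":0,"jaw":-0.6},
    {"dx":0,"dy":0,"dz":0,"roll":0,"jaw":-0.6}
  ]
}}

```text
time_s: 26.7
ee_pos: [0.4088, 0.1827, 0.1801]
eef_rot: [3.141, 0.001, 3.02]
force: [-0.5, 0.3, -0.8]
grip_width: 0.0752
grip_force: 0.0
```

```bash
python3 -c "
from h import *
go(400,157,180,173)
c=camera('top');W=pts(c)
T={'slim':((.579,.162),-7),'stout':((.5915,.307),11.1),'prism':((.5878,.0164),-7.4)}
for k,(t,a) in T.items():
  zt=.078 if k=='slim' else .076
  for s in(-38,38):
    u=np.array([np.cos(np.radians(a)),np.sin(np.radians(a))])
    f=top_fit(c,W,np.array(t)+u*s/1000,zt,.035)
    if f: d=f[0]*1000-[1,1]-np.array(t)*1000; print(k,s,'along',(d@u).round(1),'lat',(d@[-u[1],u[0]]).round(1),f[2:])
    else: print(k,s,None)
cv2.imwrite('pics/top9.png',c['frame'][...,::-1]);c=camera('scene');cv2.imwrite('pics/scene9.png',c['frame'][...,::-1])
"
```

```text
t 26.7 p [408.8 182.7 180.1] rpy [1.7997e+02 8.0000e-02 1.7301e+02] w 75.2 gf 0.0 F [-0.5  0.3 -0.8]
roll first 0.01 then dx dy dz [  5.6 -26.6   0.1]
slim -38 None
slim 38 along 37.5 lat -0.0 (array([25.4, 26.7]), 86.1, np.float64(0.0787))
stout -38 along -39.2 lat -1.3 (array([45. , 44.6]), 85.7, np.float64(0.0767))
stout 38 along 36.8 lat 0.2 (array([45.7, 44.4]), 85.7, np.float64(0.0766))
prism -38 along -37.6 lat -0.3 (array([38.7, 40.3]), 84.6, np.float64(0.0767))
prism 38 along 37.2 lat -0.0 (array([40. , 41.3]), 81.3, np.float64(0.0768))
```

View pics/scene9.png

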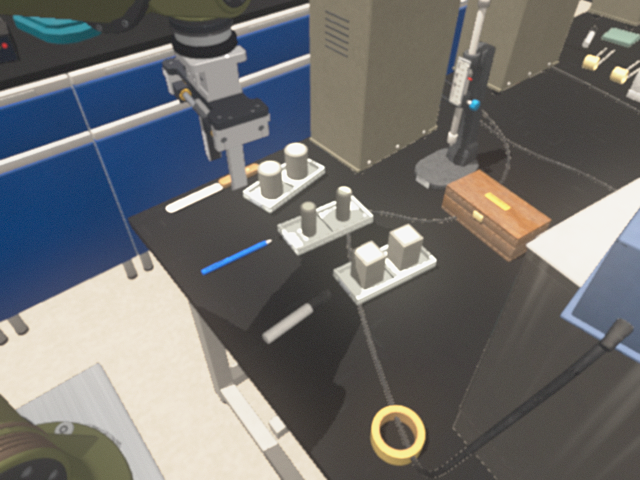

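View pics/top9.png

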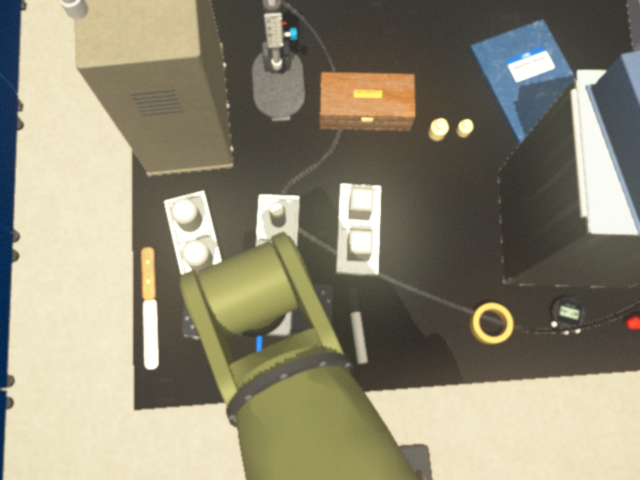

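The scene view shows all six specimens upright in pairs: stout (270,180)/(295,160), slim (308,218)/(343,203) and prism (369,264)/(405,245). In the top view the arm hides the old slim specimen. The five I could measure are within about 1.5 mm of the middle of their halves, and nothing is touched, so I'm handing in.

```bash
python3 -c "
from station import *
print(hand_in())"
```

```text
the job is handed in; nothing more can be done
None
```

The job is handed in at about 27 s of the 109 s allowed: each tray holds its older specimen in front and its fresh one behind, all six upright and released in the last pictures (judging result not shown).

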